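# Lock up the box that holds the present

### The job

One of the three gift boxes holds the present and the other two are empty: feel by weight which is the heavy one, lay it flat in the middle of the sloping bed of the wooden stand, square between the guides, without dropping it, and let go. Then slide the bolt over it fully home into its keeper. Leave the two empty boxes lying flat on the table and do not disturb the tableware.

Things in the scene. Friction and masses are not known exactly. Their poses are not given: they have to be found in the camera images.
- box_plum_mid (a point): closed rigid gift box, dark green, 160 x 60 x 60 mm (long axis = its x, grasp across its y, z up), 24 mm wide plum band 40 mm from the middle towards +x. The point is its centre, 30 mm up. Empty it weighs 0.09 to 0.17 kg; with the present (metal, fixed snugly at the middle) 0.45 to 0.75 kg. Any of the three may hold it.
- box_gold_mid (a point): closed rigid gift box, dark green, 160 x 60 x 60 mm (long axis = its x, grasp across its y, z up), 24 mm wide gold band 40 mm from the middle towards +x. The point is its centre, 30 mm up. Empty it weighs 0.09 to 0.17 kg; with the present (metal, fixed snugly at the middle) 0.45 to 0.75 kg. Any of the three may hold it.
- box_white_mid (a point): closed rigid gift box, dark green, 160 x 60 x 60 mm (long axis = its x, grasp across its y, z up), 24 mm wide white band 40 mm from the middle towards +x. The point is its centre, 30 mm up. Empty it weighs 0.09 to 0.17 kg; with the present (metal, fixed snugly at the middle) 0.45 to 0.75 kg. Any of the three may hold it.
- bed (a point): centre of the top face of the brass plate (164 x 70 mm, unloaded) on which the box lies, on the wooden stand. Fixed in a run. It slopes 0.5 rad: x runs up the slope (the box's long axis goes along x, either way round), z is the plate's normal, y is level and points to the bolt's handle side. The box's centre belongs straight above it along z.
- foot (a point): top middle of the face of the dark wooden foot stop across the bed's lower end: 87 mm down-slope of the bed's centre, 25 mm above the bed, 100 mm wide. Four dark corner guides, 14 mm high, stand beside the bed at 48 to 80 mm up- and down-slope of its centre, inner faces 37 mm either side of the middle; between them the sides are open for fingers. Axes as the bed's.
- keeper (a point): mouth of the brass keeper, on the bolt's axis: 66 mm up-slope, 73 mm above the bed, 48 mm to the -y side of the bed's middle. Its post runs from there to y = -70 mm; the bolt's barrel post stands opposite at y = +50 to +100 mm. Both are 28 mm deep along the slope and reach 87 mm above the bed. Axes as the bed's.
- plate (a joint): how far the brass plate has sunk along its normal (m): 0 unloaded, 0.006 on its stop. Spring about 550 N/m: an empty box sinks it about 1 to 3 mm, the box with the present takes it to its stop.
- bolt (a joint): travel of the steel barrel bolt (m): 0 drawn back, 0.120 fully home in its keeper, where it stops. It slides towards the bed's -y. At 0 its tip lies 60 mm to the +y side of the bed's middle, so that the box can be laid in; at 0.120 the tip is 12 mm into the 22 mm deep keeper. It takes about 2 N to slide and stays where it is left.
- bolt_grip (a point): point to grip on the bolt's upright black handle, 40 mm above the bolt's axis along the bed's normal. The handle is 14 mm thick along the bed's y, 24 mm along the bed's x, and ends 22 mm above this point; it moves with the bolt. The barrel's top is 27 mm below this point along the normal.
- wineglass: closed-bowl wine glass, 68 mm wide, 150 mm high; a bystander, loose on the table; origin at the centre of its underside
- tumbler: glass tumbler, 68 mm wide, 100 mm high; a bystander, loose on the table; origin at the centre of its underside
- votive: amber glass candle holder, 68 mm wide, 45 mm high; a bystander, loose on the table; origin at the centre of its underside
- pepper_mill: dark wooden pepper mill, 52 mm wide, 130 mm high; a bystander, loose on the table; origin at the centre of its underside

How it is judged:
By the outcome, as a careful person would: the job done as asked, in the order asked, and still so for the second after the job is handed in, with the robot touching nothing.
It also fails if it takes over 72 s, if anything falls off the work surface, if the arm or the gripper's body presses on something with over 40 N, if the wrist force passes 120 N, or if a joint passes its speed limit or range.

### The arm

A 6-joint arm with a two-finger parallel gripper is mounted at the origin on the work surface. World frame = base frame: x ahead of the robot, y to its left, z up, the work surface at z = 0. Lengths are in m, angles in rad, forces in N, time in s.
With the tool pointing down it reaches from about 0.375 to 0.9 m from the base axis. Payload 3.1 kg.
Tool frame: the origin (TCP) lies midway between the tips of the shut fingers; the grasp point (between the pads) lies 19 mm behind it; z points along the fingers, y is the direction in which the jaws open and shut (so a half turn about z gives the same grasp; the last joint's range is limited). The gripper opens to 85 mm and grips with 20 to 120 N. Pads are 22 mm wide; open, the fingers measure 114 mm over their backs; the gripper's body (76 mm by 85 mm) begins 54 mm behind the grasp point. The pads swing forward as they close: fully open they stand 13 mm farther back than shut.
Start: joints at [-1.496, 0.527, 1.433, -0, 1.181, -0.178], TCP at [0.157, -0.605, 0.231] pointing down, gripper open.
Joint ranges: [-3.08, 3.08], [-0.75, 2.2], [0.22, 2.44], [-1.43, 4.57], [0, 2.65], [-2.85, 2.85]. Speed limits (rad/s): [2.79, 2.79, 3.14, 3.14, 3.14, 3.14].

### API

Orientations are given as a unit quaternion [x, y, z, w].
In Python, from station import manip gives the robot as it stands. The module is installed in compiled form; this text tells all that it offers.
- The arm moves only by the tool drive_tool, never from a script. Its argument "deltas" is one flat list of numbers, 4 for each row, row after row: the shift along the tool's x, y, z in cm, then the turn about the tool's z in degrees. A call has 1 to 12 rows; each row is the pose to reach, as a shift and turn from the pose measured when the call began, along the tool's axes at that moment; what a row does not reach only later rows make up. A row lasts 1/10 s, in which the tool goes at most 50 mm and 8.59 degrees, less where a joint would pass 70% of its speed; a pose out of reach is approached as far as the arm can. A call with a gripper value outside its range is refused whole. "hand" is the finger opening in cm, from 0 to 8.54, set as the call begins (left out, the last holds). The fingers move at their own pace and stop on an object; "squeeze" is the grip in N (left out, the last holds). Time passes only in rows, so rows that repeat a pose let the fingers close. It gives the time, the measured TCP pose, the force and the opening at its end, in the units of the state.
- manip.sense(): the state, without advancing time (a new reading comes with each control period).
- manip.snapshot(name): name is "scene" or "top"; returns a dict with "frame" (384x512x3 uint8, red, green, blue), "depth" (384x512 float32, m along the optical axis (not along the pixel's ray), 0 where there is no reading), "fx", "fy", "cx", "cy" (pixels), "R" (3x3) and "t" (3): a world point X has camera coordinates R X + t. Camera axes: x right, y down, z forward; pixel columns grow to the right and rows downward; lengths in m; the calibration is good to about 2 mm. A picture is of the moment at which its call begins.
- manip.sign_off(): hands the job in, once; it reports no verdict.
The state is a dict: "t": time; "q": joint angles; "qd": joint speeds; "tau": joint torques, N m; "tcp_pos": TCP position; "tool_rot": TCP orientation; "force": force on the tool from outside, world axes, zero at the start; "ft_torque": the same for the moment, N m; "finger_gap": opening from 0.0 (shut) to 1.0 (fully open).
Only numpy, scipy, OpenCV 4.12 (cv2) and the standard library are available. Lean on these libraries where they do the work, as an engineer would, in place of code of your own. Each camera call takes 0.05 s, during which the arm holds its last target.

## Working session

There is one attempt and no reset: what is moved stays moved. The work goes in short steps, Python scripts to look and compute and a tool call to move; the robot and the scene stay as the last step left them, time stands still between calls to the robot, and variables do not carry over. Pictures are saved under pics/ and viewed, and the job is handed in when it is done.

Besides the shell and the picture viewer there is one more tool, called after "Emit:" as name(argument=value, ...), one argument or row to a line, values as JSON. drive_tool: Moves the arm, as the interface text tells. Its arguments: {"type":"object","properties":{"deltas":{"type":"array"},"hand":{"type":"number"},"squeeze":{"type":"number"}},"required":["deltas"]}

```bash
mkdir -p pics
cat > h.py <<'E'
import numpy as np,cv2
from station import manip
def snap(n,f):
    s=manip.snapshot(n); cv2.imwrite('pics/'+f+'.png',cv2.cvtColor(s['frame'],cv2.COLOR_RGB2BGR)); np.savez('pics/'+f+'.npz',**s); return s
def load(f): return dict(np.load('pics/'+f+'.npz'))
def pts(s):
    h,w=s['depth'].shape; u,v=np.meshgrid(np.arange(w),np.arange(h)); d=s['depth']
    c=np.stack([(u-s['cx'])/s['fx']*d,(v-s['cy'])/s['fy']*d,d],-1)
    return (c-s['t'])@s['R']
def proj(s,X):
    c=np.asarray(X)@s['R'].T+s['t']; return np.stack([s['fx']*c[...,0]/c[...,2]+s['cx'],s['fy']*c[...,1]/c[...,2]+s['cy']],-1)
def onplane(s,uv,z):
    uv=np.atleast_2d(uv).astype(float); d=np.c_[(uv[:,0]-s['cx'])/s['fx'],(uv[:,1]-s['cy'])/s['fy'],np.ones(len(uv))]@s['R']
    o=-s['R'].T@s['t']; return o+d*((z-o[2])/d[:,2])[:,None]
E
python3 - <<'E'
from h import *
for n in('scene','top'):
    s=snap(n,n+'0'); print(n,s['fx'],s['cx'],s['cy'],-s['R'].T@s['t'],s['R'].round(3).tolist())
print(manip.sense())
E
```

```text
scene 487.5699133401674 256.3132539233329 184.60362548584985 [1.05943592 0.56847429 1.08363855] [[-0.825, 0.566, -0.018], [0.435, 0.614, -0.659], [-0.361, -0.551, -0.752]]
top 409.75632795479186 248.63542852140702 187.17025714194176 [ 0.42707682 -0.12476426  1.27194207] [[-0.018, -1.0, -0.007], [-0.991, 0.019, -0.13], [0.13, 0.005, -0.991]]
{'t': 0.1, 'q': array([-1.49549198e+00,  5.28354911e-01,  1.43377705e+00, -5.76388145e-07,
        1.18139843e+00, -1.78492254e-01]), 'qd': array([-0.00129798,  0.00029522, -0.00444479,  0.00143821,  0.00247052,
        0.0004164 ]), 'tau': array([-4.80969102e-04, -4.43305135e+01, -1.78586483e+01, -1.74111951e-04,
        3.84503874e-03,  9.33931716e-06]), 'tcp_pos': array([ 0.15690936, -0.60431878,  0.2304418 ]), 'tool_rot': array([ 9.91958730e-01,  1.26558046e-01,  4.96994196e-05, -9.67592901e-04]), 'force': array([-0.34623587,  0.34540981,  0.25417642]), 'ft_torque': array([0.02570538, 0.02440199, 0.00060419]), 'finger_gap': 1.0013813634459834}
```

View pics/scene0.png

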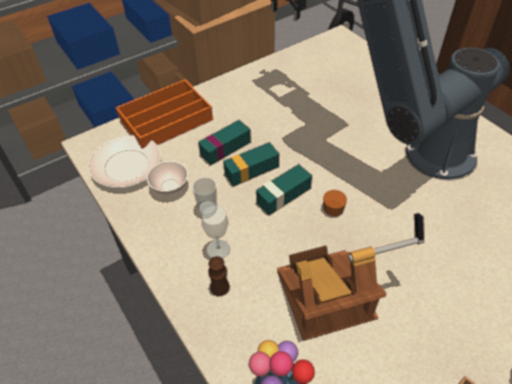

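View pics/top0.png

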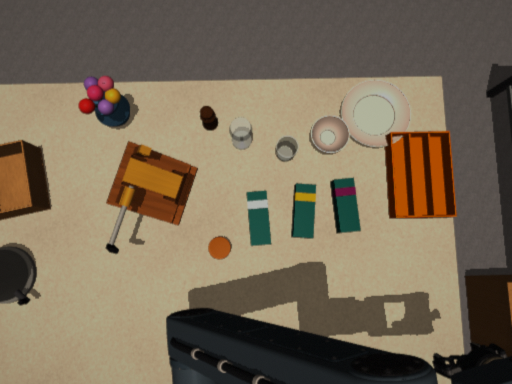

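```bash
python3 - <<'E'
from h import *
for f in('top0','scene0'):
    s=load(f);P=pts(s);hsv=cv2.cvtColor(s['frame'],cv2.COLOR_RGB2HSV);H,S,V=cv2.split(hsv)
    m=(s['depth']>0)&(P[...,2]>.05)&(P[...,2]<.072)&(P[...,0]>.2)&(P[...,0]<.62)&(P[...,1]<0.02)&(P[...,1]>-.4)
    n,l,st,c=cv2.connectedComponentsWithStats(m.astype(np.uint8))
    for i in range(1,n):
        if st[i,4]<300: continue
        mm=l==i; p=P[mm]; r=cv2.minAreaRect((p[:,:2]*1000).astype(np.float32))
        # long axis dir
        b=cv2.boxPoints(r)
        hue={'px':st[i,4]}
        bandmask=mm&~((H>65)&(H<100)&(V<140)); q=P[bandmask]; 
        e0,e1=b[1]-b[0],b[2]-b[1]; e=e0 if np.hypot(*e0)>np.hypot(*e1) else e1
        e=e/np.hypot(*e); ctr=np.array(r[0]);
        if len(q): 
            d=(np.median(q[:,:2],0)*1000-ctr)@e; 
            if d<0:e=-e;d=-d
            col=np.median(s['frame'][bandmask],0)
        else:d=0;col=0
        print(f,ctr.round(1),np.round(r[1],1),'yaw',np.degrees(np.arctan2(e[1],e[0])).round(1),'band',d,col,'z',np.median(p[:,2]),c[i].round())
    # raw printing for stand
    for uv in ([(150,180),(140,175),(170,185),(112,248),(128,195),(145,152)] if f=='top0' else [(322,278),(310,268),(335,292),(419,228),(364,256),(322,254)]):
        print(uv,P[uv[1],uv[0]].round(4),s['frame'][uv[1],uv[0]])
E
python3 - <<'E'
import cv2
a=cv2.imread('pics/top0.png')[120:270,90:240];cv2.imwrite('pics/c1.png',cv2.resize(a,(600,600),interpolation=cv2.INTER_CUBIC))
a=cv2.imread('pics/scene0.png')[205:345,270:440];cv2.imwrite('pics/c2.png',cv2.resize(a,(680,560),interpolation=cv2.INTER_CUBIC))
E
```

```text
top0 [ 527.6 -389.6] [159.2  27.4] yaw 2.9 band 39.557901722255025 [101.  20.  59.] z 0.05902946764393607 [340. 203.]
top0 [ 514.2 -282.2] [ 61.5 160.1] yaw -5.0 band 39.65972166507228 [174. 138.  18.] z 0.05933949918645716 [304. 211.]
top0 [ 494.9 -145.4] [159.6  60.5] yaw 3.5 band 38.11178677297316 [175.  177.5 171. ] z 0.05921613815754813 [258. 218.]
(150, 180) [0.6091 0.169  0.0889] [165 105  23]
(140, 175) [0.6226 0.1955 0.1001] [167 105  24]
(170, 185) [0.5974 0.1162 0.0596] [171 108  23]
(112, 248) [0.4159 0.2247 0.2386] [11 10 10]
(128, 195) [0.554  0.2013 0.1923] [178 119  26]
(145, 152) [0.6696 0.1577 0.1929] [163 103  24]
scene0 [ 531.1 -388.5] [160.5  30.1] yaw 3.7 band 38.74180334319237 [115.  42.  86.] z 0.05729506459873902 [225. 140.]
scene0 [ 517.9 -280.8] [ 66.2 162.3] yaw -5.2 band 36.24319943266168 [181.5 152.   69. ] z 0.05770891050500227 [251. 158.]
scene0 [ 498.1 -145.1] [162.1  64. ] yaw 4.7 band 36.06947239639946 [201. 205. 176.] z 0.05784169675716731 [284. 183.]
(322, 278) [0.6186 0.1638 0.0855] [184 132  67]
(310, 268) [0.6702 0.1731 0.1901] [184 132  66]
(335, 292) [0.6304 0.2192 0.1143] [190 137  68]
(419, 228) [0.4252 0.2422 0.2168] [27 25 25]
(364, 256) [0.5543 0.2146 0.1856] [196 140  71]
(322, 254) [0.5591 0.0964 0.0495] [80 50 33]
```

View pics/c1.png

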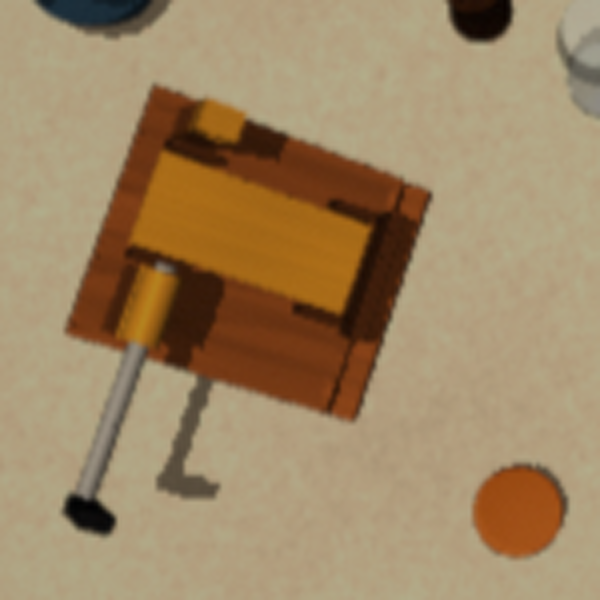

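View pics/c2.png

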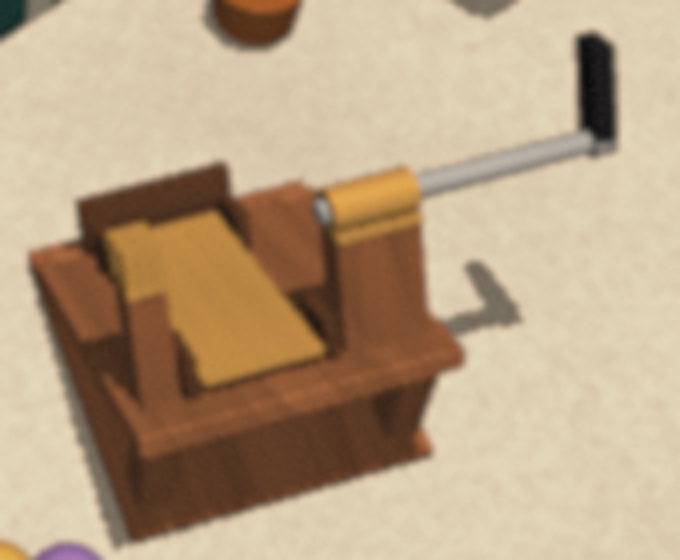

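```bash
cat > bed.py <<'E'
from h import *
def frame(c,yaw):
    xh=np.array([np.cos(yaw),np.sin(yaw),0]);y=np.array([-np.sin(yaw),np.cos(yaw),0])
    a=.5; x=xh*np.cos(a)+np.array([0,0,np.sin(a)]); z=np.cross(x,y); return np.c_[x,y,z]
if __name__=='__main__':
  for f in('top0','scene0'):
    s=load(f);P=pts(s);H,S,V=cv2.split(cv2.cvtColor(s['frame'],cv2.COLOR_RGB2HSV))
    m=(H>12)&(H<24)&(V>140)&(S>150)&(P[...,2]<.15)&(P[...,2]>.03)&(abs(P[...,0]-.61)<.1)&(abs(P[...,1]-.17)<.12)
    n,l,st,c=cv2.connectedComponentsWithStats(m.astype(np.uint8)); i=1+np.argmax(st[1:,4]); mm=l==i
    p=P[cv2.erode(mm.astype(np.uint8),np.ones((3,3)))>0]; ctr=p.mean(0); n_=np.linalg.svd(p-ctr)[2][2]; n_*=np.sign(n_[2])
    print(f,st[i],'n',n_.round(3),'tilt',np.arccos(n_[2]).round(3),'yaw_up',np.degrees(np.arctan2(-n_[1],-n_[0])).round(1),np.std((p-ctr)@n_))
    yaw=np.arctan2(-n_[1],-n_[0]);
    # edges on plane: intersect all mask pixels w/ plane
    vv,uu=np.nonzero(mm); d=np.c_[(uu-s['cx'])/s['fx'],(vv-s['cy'])/s['fy'],np.ones(len(uu))]@s['R'];o=-s['R'].T@s['t']
    X=o+d*(((ctr-o)@n_)/(d@n_))[:,None]
    R=frame(0,yaw); L=(X-ctr)@R
    r=cv2.minAreaRect((L[:,:2]*1000).astype(np.float32)); print(r)
    C=ctr+R[:,:2]@(np.array(r[0])/1000); print('center',C.round(4))
    m=(V<60)&(P[...,2]>.15)&(P[...,2]<.3)&(P[...,0]>.36)&(P[...,0]<.5)&(P[...,1]>.16)&(P[...,1]<.3)
    q=P[m]; print('handle',len(q),q.mean(0).round(4),q.min(0).round(3),q.max(0).round(3))
    m=(V>60)&(S<70)&(P[...,2]>.14)&(P[...,2]<.3)&(P[...,0]>.36)&(P[...,0]<.54)&(P[...,1]>.16)&(P[...,1]<.3)
    q=P[m]; dd=np.linalg.svd(q-q.mean(0))[2][0]; print('rod',len(q),q.mean(0).round(4),dd.round(3),np.degrees(np.arctan2(dd[1],dd[0])))
E
python3 bed.py
```

```text
top0 [ 123  158   59   40 1284] n [-0.15  -0.455  0.878] tilt 0.5 yaw_up 71.8 0.0022707311794169156
((-4.130348205566406, -0.4575653076171875), (68.87808990478516, 162.95252990722656), 89.91465759277344)
center [0.6157 0.1614 0.0846]
handle 72 [0.4154 0.2295 0.2247] [0.406 0.212 0.182] [0.426 0.253 0.243]
rod 218 [0.4727 0.2303 0.1867] [-0.956  0.277  0.093] 163.86915587879528
scene0 [ 308  258   43   43 1040] n [-0.15  -0.456  0.877] tilt 0.501 yaw_up 71.8 0.001170433040282754
((-13.880569458007812, -1.6142158508300781), (69.63837432861328, 170.861328125), 87.89022064208984)
center [0.6143 0.1638 0.0847]
handle 171 [0.4211 0.238  0.2139] [0.411 0.218 0.186] [0.43  0.257 0.242]
rod 401 [0.4598 0.2358 0.1897] [ 0.957 -0.196 -0.215] -11.60809128019108
```

Run:
```python
from h import *; from bed import frame
s=load('top0');P=pts(s)
for f in('top0','scene0'):
    s=load(f);P=pts(s)
    m=(P[...,2]>.05)&(P[...,2]<.072)&(abs(P[...,0]-.527)<.12)&(P[...,1]<-.33)&(P[...,1]>-.48)
    n,l,st,c=cv2.connectedComponentsWithStats(m.astype(np.uint8)); i=1+np.argmax(st[1:,4])
    print(f,cv2.minAreaRect((P[l==i][:,:2]*1000).astype(np.float32)))
R=frame(0,np.radians(71.8)); C=np.array([.6155,.162,.0846])
for f in('top0','scene0'):
    s=load(f);P=pts(s);V=s['frame'].max(-1)
    L=(P-C)@R*1000
    m=(V<70)&(P[...,2]>.15)&(P[...,2]<.3)&(abs(P[...,0]-.42)<.06)&(P[...,1]>.16)&(P[...,1]<.3)
    q=L[m]; print('handle bed',np.percentile(q,[3,50,97],axis=0).round(1))
    H,S,_=cv2.split(cv2.cvtColor(s['frame'],cv2.COLOR_RGB2HSV))
    m=(H>12)&(H<24)&(V>130)&(S>130)&(P[...,2]>.16)&(abs(P[...,0]-.61)<.12)&(abs(P[...,1]-.17)<.12)
    for nm,k in(('keeper',L[...,1]<0),('barrel',L[...,1]>0)):
        q=L[m&k]; print(nm,len(q),np.percentile(q,[3,50,97],axis=0).round(1).tolist())
    m=(V>60)&(S<70)&(P[...,2]>.14)&(P[...,2]<.3)&(P[...,0]>.40)&(P[...,0]<.54)&(P[...,1]>.16)&(P[...,1]<.3)
    q=L[m];  print('rod',np.percentile(q,[3,50,97],axis=0).round(1).tolist())
    print('pred keeper top, plate corners px',proj(s,C+np.array([[66,-59,87],[82,35,0],[82,-35,0],[-82,-35,0],[-82,35,0]])/1000@R.T).round(1).tolist())
```

```text
top0 ((528.7327270507812, -408.44488525390625), (159.98837280273438, 62.29523849487305), 4.495316505432129)
scene0 ((532.5217895507812, -407.3411560058594), (162.6365966796875, 64.6529312133789), 4.8612494468688965)
handle bed [[ 56.1 207.1  78.9]
 [ 68.7 210.3 132.4]
 [ 77.8 217.8 137.9]]
keeper 80 [[53.1, -68.4, 83.6], [65.4, -59.0, 87.2], [77.9, -48.9, 91.1]]
barrel 159 [[61.3, 52.1, 62.6], [71.6, 76.5, 83.7], [78.4, 98.8, 88.7]]
rod [[59.9, 106.2, 73.0], [66.8, 156.7, 78.7], [72.7, 206.6, 84.9]]
pred keeper top, plate corners px [[144.6, 149.5], [121.5, 180.2], [129.7, 157.0], [182.0, 176.0], [174.7, 197.9]]
handle bed [[ 60.4 204.7  81.1]
 [ 73.8 207.5 108.3]
 [ 79.2 214.5 135. ]]
keeper 217 [[54.0, -70.6, 54.1], [77.4, -60.1, 78.9], [81.3, -49.3, 87.7]]
barrel 325 [[66.2, 50.4, 55.6], [75.7, 72.8, 74.4], [80.1, 95.2, 85.7]]
rod [[56.4, 107.9, 67.3], [70.0, 174.6, 77.1], [77.8, 217.9, 133.5]]
pred keeper top, plate corners px [[303.5, 264.2], [351.0, 291.2], [321.1, 299.6], [297.2, 264.3], [323.8, 257.3]]
```

```bash
cat > go.py <<'E'
import sys; from h import *
from scipy.spatial.transform import Rotation as Ro
def delta(p,yaw=None):
    s=manip.sense(); R=Ro.from_quat(s['tool_rot']).as_matrix(); d=R.T@(np.array(p)-s['tcp_pos'])*100
    y0=np.degrees(np.arctan2(R[1,0],R[0,0])); tz=0 if yaw is None else -((yaw-y0+180)%360-180)
    print('delta cm',d.round(2),'turn',round(tz,1),'| yaw',y0.round(1),'tcp',s['tcp_pos'].round(4),'z',R[:,2].round(3),'t',s['t'],'F',s['force'].round(2),'gap',round(s['finger_gap'],3))
if __name__=='__main__':
    a=[float(v) for v in sys.argv[1:]]; delta(a[:3],a[3] if len(a)>3 else None)
E
python3 go.py .530 -.408 .13 4.5
```

```text
delta cm [41.04 -9.62 10.08] turn 10.0 | yaw 14.5 tcp [ 0.1569 -0.6043  0.2304] z [-0.     0.002 -1.   ] t 0.1 F [-0.35  0.35  0.25] gap 1.001
```

Emit:
drive_tool(
  deltas=[5,-1,1,2,10,-2,3,4,15,-3.5,4,6,20,-4.5,5,8,25,-5.8,6,10,30,-7,7,10,35,-8.2,8,10,39,-9.1,9,10,41,-9.6,10,10,41,-9.6,10,10,41,-9.6,10,10],
  hand=8.5,
  squeeze=30,
)

```text
t: 1.2
tcp_pos: [0.5296, -0.4073, 0.1298]
tool_rot: [0.999, 0.041, -0.001, -0.002]
force: [0.9, -0.3, 0.3]
finger_gap: 0.994
```

```bash
python3 go.py .530 -.408 .016 4.5; python3 -c "
from h import *
snap('top','top1')"
```

```text
delta cm [ 0.05  0.11 11.38] turn 0.2 | yaw 4.7 tcp [ 0.5296 -0.4073  0.1298] z [-0.002  0.003 -1.   ] t 1.2 F [ 0.93 -0.32  0.28] gap 0.994
```

View pics/top1.png

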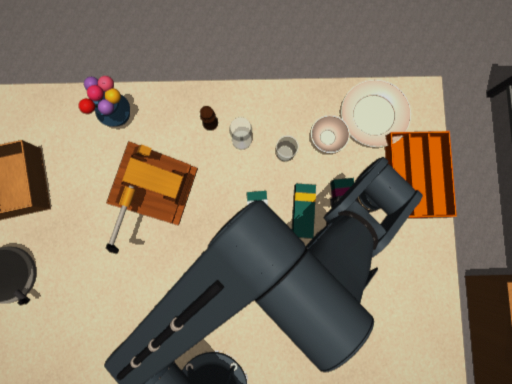

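Emit:
drive_tool(
  deltas=[0,0,3,0,0,0,6,0,0,0,8.5,0,0,0,10.5,0,0.05,0.1,11.4,0,0.05,0.1,11.4,0,0.05,0.1,11.4,0],
)

```text
t: 1.95
tcp_pos: [0.5294, -0.4104, 0.0175]
tool_rot: [0.999, 0.039, -0.0, -0.0]
force: [1.1, -0.4, 0.0]
finger_gap: 0.996
```

Emit:
drive_tool(
  deltas=[0,0,0,0,0,0,0,0,0,0,0,0,0,0,0,0,0,0,0,0,0,0,0,0,0,0,0,0,0,0,0,0],
  hand=4,
)

```text
t: 2.75
tcp_pos: [0.5301, -0.4113, 0.0192]
tool_rot: [0.999, 0.039, 0.001, 0.001]
force: [-0.8, -1.7, 5.9]
finger_gap: 0.705
```

```bash
python3 go.py .530 -.408 .016 4.5
```

```text
delta cm [ 0.01 -0.33  0.31] turn -0.0 | yaw 4.5 tcp [ 0.5301 -0.4113  0.0192] z [ 0.002 -0.001 -1.   ] t 2.75 F [-0.77 -1.71  5.89] gap 0.705
```

Emit:
drive_tool(
  deltas=[0,0,-0.5,0,0,0,-1,0,0,0,-1.5,0,0,0,-2,0,0,0,-2,0,0,0,-2,0,0,0,-2,0,0,0,-2,0],
)

```text
t: 3.55
tcp_pos: [0.5299, -0.4111, 0.0388]
tool_rot: [0.999, 0.039, 0.001, 0.0]
force: [1.3, -0.6, -0.8]
finger_gap: 0.704
```

```bash
python3 go.py .530 -.408 .016 4.5
```

```text
delta cm [ 0.03 -0.31  2.28] turn -0.0 | yaw 4.5 tcp [ 0.5299 -0.4111  0.0388] z [ 0.001 -0.001 -1.   ] t 3.55 F [ 1.25 -0.56 -0.76] gap 0.704
```

Emit:
drive_tool(
  deltas=[0,0,0.7,0,0,0,1.4,0,0,0,1.9,0,0,0,2.0,0,0,0,2.0,0],
)

```text
t: 4.05
tcp_pos: [0.5295, -0.4106, 0.019]
tool_rot: [0.999, 0.039, -0.0, -0.0]
force: [-1.5, 1.1, 4.5]
finger_gap: 0.698
```

Emit:
drive_tool(
  deltas=[0,0,0,0,0,0,0,0,0,0,0,0,0,0,0,0,0,0,0,0,0,0,0,0],
  hand=8.5,
)

```text
t: 4.65
tcp_pos: [0.5295, -0.4106, 0.0189]
tool_rot: [0.999, 0.039, -0.0, -0.0]
force: [-0.1, -0.2, -0.6]
finger_gap: 0.996
```

```bash
python3 go.py .516 -.2815 .11 -5
```

```text
delta cm [ -0.33 -12.98  -9.1 ] turn 9.5 | yaw 4.5 tcp [ 0.5295 -0.4106  0.0189] z [-0.     0.001 -1.   ] t 4.65 F [-0.13 -0.22 -0.63] gap 0.996
```

Emit:
drive_tool(
  deltas=[0,0,-4,0,0,0,-8,0,0,-3,-9.1,3,0,-7,-9.1,6,-0.2,-11,-9.1,9,-0.3,-13,-9.1,9.5,-0.3,-13,-9.1,9.5,-0.3,-13,-9.1,9.5],
)

```text
t: 5.45
tcp_pos: [0.5169, -0.2817, 0.1104]
tool_rot: [0.999, -0.043, 0.001, 0.0]
force: [-0.1, -0.6, -0.1]
finger_gap: 1.0
```

```bash
python3 go.py .516 -.2815 .018 -5
```

```text
delta cm [-0.11 -0.02  9.24] turn 0.1 | yaw -4.9 tcp [ 0.5169 -0.2817  0.1104] z [ 0.001 -0.001 -1.   ] t 5.45 F [-0.06 -0.63 -0.08] gap 1.0
```

Emit:
drive_tool(
  deltas=[-0.1,0,3,0,-0.1,0,6,0,-0.1,0,8,0,-0.1,0,9.2,0,-0.1,0,9.2,0,-0.1,0,9.2,0],
)

```text
t: 6.05
tcp_pos: [0.5166, -0.2828, 0.0187]
tool_rot: [0.999, -0.043, 0.001, 0.001]
force: [0.3, 0.6, -0.3]
finger_gap: 0.996
```

Emit:
drive_tool(
  deltas=[0,0,0,0,0,0,0,0,0,0,0,0,0,0,0,0,0,0,0,0,0,0,0,0,0,0,0,0,0,0,0,0],
  hand=4,
)

```text
t: 6.85
tcp_pos: [0.5175, -0.2835, 0.02]
tool_rot: [0.999, -0.044, 0.002, 0.002]
force: [-0.7, -0.5, 6.1]
finger_gap: 0.699
```

Emit:
drive_tool(
  deltas=[0,0,-0.5,0,0,0,-1,0,0,0,-1.5,0,0,0,-2,0,0,0,-2,0,0,0,-2,0,0,0,-2,0,0,0,-2,0],
)

```text
t: 7.65
tcp_pos: [0.5172, -0.2833, 0.0398]
tool_rot: [0.999, -0.044, 0.002, 0.001]
force: [0.3, -1.2, -6.0]
finger_gap: 0.702
```

```bash
python3 go.py .516 -.2815 .018 -5
```

```text
delta cm [-0.14 -0.18  2.17] turn 0.0 | yaw -5.0 tcp [ 0.5172 -0.2833  0.0398] z [ 0.004 -0.003 -1.   ] t 7.65 F [ 0.3  -1.15 -5.97] gap 0.702
```

```bash
python3 - <<'E'
from h import *; from bed import frame
s=snap('scene','sc2'); st=manip.sense(); print(st['force'].round(2),st['t'])
cv2.imwrite('pics/c3.png',cv2.resize(cv2.cvtColor(s['frame'],cv2.COLOR_RGB2BGR)[90:260,150:400],None,fx=3,fy=3))
R=frame(0,np.radians(71.8)); C=np.array([.6155,.162,.0846]); xh=np.array([np.cos(np.radians(71.8)),np.sin(np.radians(71.8)),0])
hp=.044; off=.024; a=.0785
fin=C+R@np.array([.0015,0,hp-.006])-[0,0,off]; print('final tcp',fin.round(4))
corner=C+R@np.array([.080,0,0])
for th in (0,.125,.25,.375,.5):
    h=-a*np.cos(th)-hp*np.sin(th); v=-a*np.sin(th)+hp*np.cos(th)
    p=corner+xh*h+np.array([0,0,v])-[0,0,off]; print(th,p.round(4),'rel final h,v',((p-fin)@xh*100).round(2),((p-fin)[2]*100).round(2))
E
python3 go.py .52 -.2 .27 10
```

```text
[ 0.1   0.21 -5.41] 7.7
final tcp [0.6102 0.1459 0.0947]
0 [0.6129 0.1541 0.143 ] rel final h,v 0.86 4.83
0.125 [0.6114 0.1495 0.1328] rel final h,v 0.37 3.82
0.25 [0.6103 0.1461 0.1222] rel final h,v 0.02 2.75
0.375 [0.6096 0.144  0.1111] rel final h,v -0.21 1.65
0.5 [0.6093 0.1432 0.0999] rel final h,v -0.29 0.53
delta cm [ -0.36  -8.26 -23.05] turn -15.0 | yaw -5.0 tcp [ 0.5172 -0.2833  0.0398] z [ 0.004 -0.003 -1.   ] t 7.7 F [ 0.1   0.21 -5.41] gap 0.697
```

View pics/c3.png

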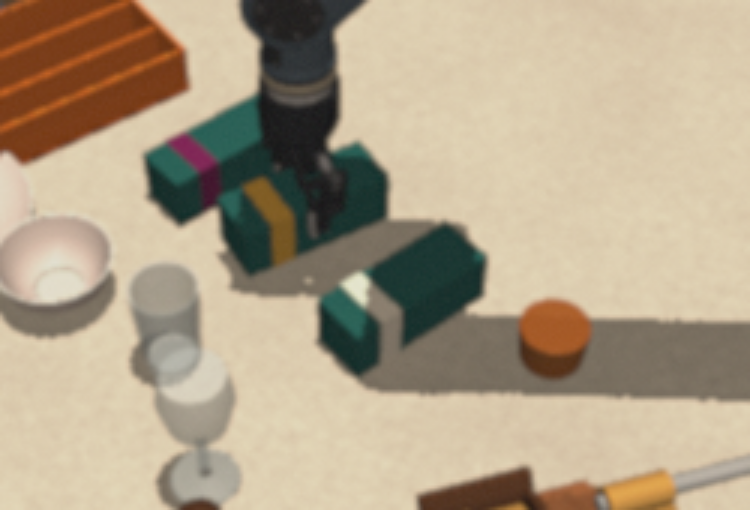

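The gold box reads about 5.5–6 N against roughly 1 N for plum, so gold holds the present. It hangs level in the grip, and I'm lifting it to carry it.

Emit:
drive_tool(
  deltas=[0,0,-1,0,0,0,-3,0,0,0,-5.5,0,0,0,-8.5,0,0,0,-11.5,0,0,0,-14.5,0,0,0,-17.5,0,0,0,-20,0,0,0,-22,0,0,0,-23,0,0,0,-23,0],
  squeeze=40,
)

```text
t: 8.8
tcp_pos: [0.5168, -0.2829, 0.2716]
tool_rot: [0.999, -0.044, 0.003, 0.002]
force: [-0.0, -0.6, -5.4]
finger_gap: 0.695
```

```bash
python3 go.py .56 -.07 .26 31.8
```

```text
delta cm [  2.45 -21.59   1.07] turn -36.8 | yaw -5.0 tcp [ 0.5168 -0.2829  0.2716] z [ 0.006 -0.005 -1.   ] t 8.8 F [-0.01 -0.61 -5.37] gap 0.695
```

Emit:
drive_tool(
  deltas=[0.2,-1,0,-2,0.5,-3,0,-6,0.8,-6,0,-11,1.1,-9,0,-16,1.4,-12,0,-21,1.7,-15,0,-26,2,-18,0,-31,2.4,-20.5,0,-35,2.5,-21.6,0,-36.8,2.5,-21.6,0,-36.8,2.5,-21.6,0,-36.8],
)

```text
t: 9.9
tcp_pos: [0.56, -0.0702, 0.27]
tool_rot: [0.962, 0.274, 0.002, 0.003]
force: [-0.3, -0.9, -4.5]
finger_gap: 0.699
```

```bash
python3 go.py .613 .154 .26 71.8
```

```text
delta cm [ 16.32 -16.27   0.9 ] turn -40.0 | yaw 31.8 tcp [ 0.56   -0.0702  0.27  ] z [ 0.005 -0.006 -1.   ] t 9.9 F [-0.3  -0.93 -4.53] gap 0.699
```

Emit:
drive_tool(
  deltas=[0.8,-0.8,0,-2,2.2,-2.2,0,-6,4.2,-4.2,0,-11,6.2,-6.2,0,-16,8.2,-8.2,0,-21,10.2,-10.2,0,-26,12.2,-12.2,0,-31,14.5,-14.5,0,-36,15.8,-15.8,0,-39,16.3,-16.3,0,-40,16.3,-16.3,0,-40,16.3,-16.3,0,-40],
)

```text
t: 11.1
tcp_pos: [0.6124, 0.1528, 0.2688]
tool_rot: [0.81, 0.586, -0.0, 0.004]
force: [-0.3, 0.4, -5.2]
finger_gap: 0.699
```

```bash
python3 go.py .613 .154 .16 71.8
python3 - <<'E'
from h import *
s=snap('top','top3');s2=snap('scene','sc3')
a=cv2.cvtColor(s['frame'],cv2.COLOR_RGB2BGR)[110:270,80:240];cv2.imwrite('pics/c4.png',cv2.resize(a,(560,560)))
a=cv2.cvtColor(s2['frame'],cv2.COLOR_RGB2BGR)[150:350,230:450];cv2.imwrite('pics/c5.png',cv2.resize(a,(660,600)))
E
```

```text
delta cm [ 0.19 -0.04 10.88] turn -0.1 | yaw 71.7 tcp [0.6124 0.1528 0.2688] z [ 0.004 -0.007 -1.   ] t 11.1 F [-0.32  0.44 -5.21] gap 0.699
```

View pics/c4.png

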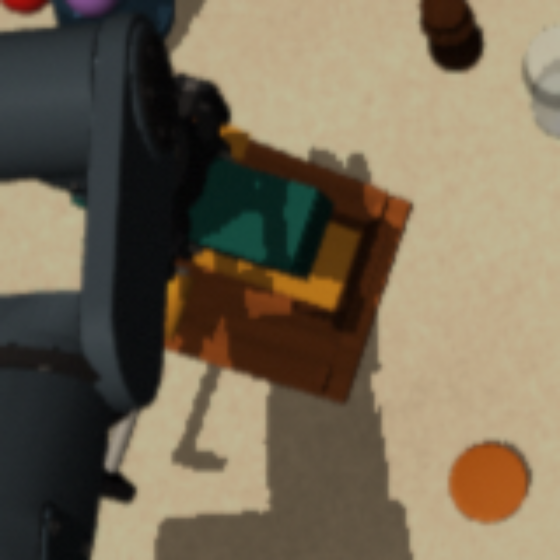

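View pics/c5.png

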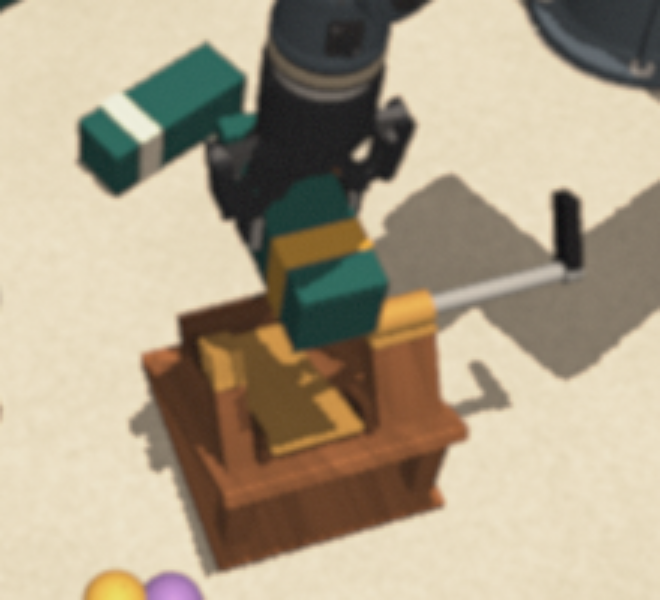

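Emit:
drive_tool(
  deltas=[0.1,0,2,0,0.2,0,5,0,0.2,0,8,0,0.2,0,10,0,0.2,0,11.5,0,0.2,0,11.8,0,0.2,0,11.8,0,0.2,0,11.8,0],
)

```text
t: 12.0
tcp_pos: [0.6146, 0.1534, 0.1521]
tool_rot: [0.811, 0.585, 0.001, 0.005]
force: [0.7, -0.3, -4.5]
finger_gap: 0.692
```

```bash
python3 go.py .613 .1541 .143 71.8;python3 go.py .6102 .1459 .0947 71.8
python3 - <<'E'
from h import *
s2=snap('scene','sc4')
a=cv2.cvtColor(s2['frame'],cv2.COLOR_RGB2BGR)[150:350,230:450];cv2.imwrite('pics/c6.png',cv2.resize(a,(660,600)))
E
```

```text
delta cm [ 0.02 -0.18  0.91] turn -0.1 | yaw 71.7 tcp [0.6146 0.1534 0.1521] z [ 0.007 -0.006 -1.   ] t 12.0 F [ 0.71 -0.29 -4.5 ] gap 0.692
delta cm [-0.83 -0.23  5.75] turn -0.1 | yaw 71.7 tcp [0.6146 0.1534 0.1521] z [ 0.007 -0.006 -1.   ] t 12.0 F [ 0.71 -0.29 -4.5 ] gap 0.692
```

View pics/c6.png

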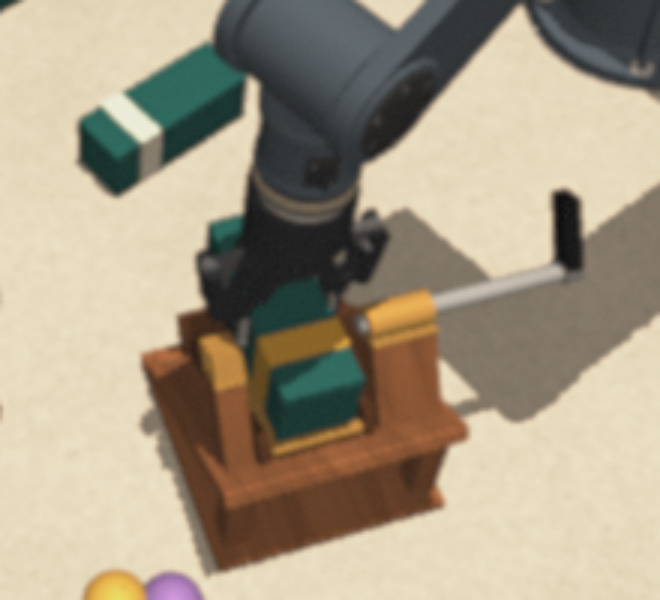

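Emit:
drive_tool(
  deltas=[0,-0.1,0.4,0,0,-0.2,0.9,0,-0.2,-0.2,1.3,0,-0.4,-0.2,1.6,0,-0.5,-0.2,1.9,0,-0.5,-0.2,1.9,0],
  squeeze=20,
)

```text
t: 12.65
tcp_pos: [0.6115, 0.149, 0.1337]
tool_rot: [0.811, 0.585, 0.001, 0.005]
force: [-0.8, -0.8, -0.7]
finger_gap: 0.697
```

```bash
python3 go.py .6103 .1461 .1222 71.8;python3 go.py .6102 .1459 .0947 71.8
python3 - <<'E'
from h import *
s2=snap('scene','sc5')
a=cv2.cvtColor(s2['frame'],cv2.COLOR_RGB2BGR)[150:350,230:450];cv2.imwrite('pics/c7.png',cv2.resize(a,(660,600)))
E
```

```text
delta cm [-0.31 -0.03  1.15] turn -0.2 | yaw 71.6 tcp [0.6115 0.149  0.1337] z [ 0.007 -0.006 -1.   ] t 12.65 F [-0.78 -0.8  -0.69] gap 0.697
delta cm [-0.32 -0.06  3.9 ] turn -0.2 | yaw 71.6 tcp [0.6115 0.149  0.1337] z [ 0.007 -0.006 -1.   ] t 12.65 F [-0.78 -0.8  -0.69] gap 0.697
```

View pics/c7.png

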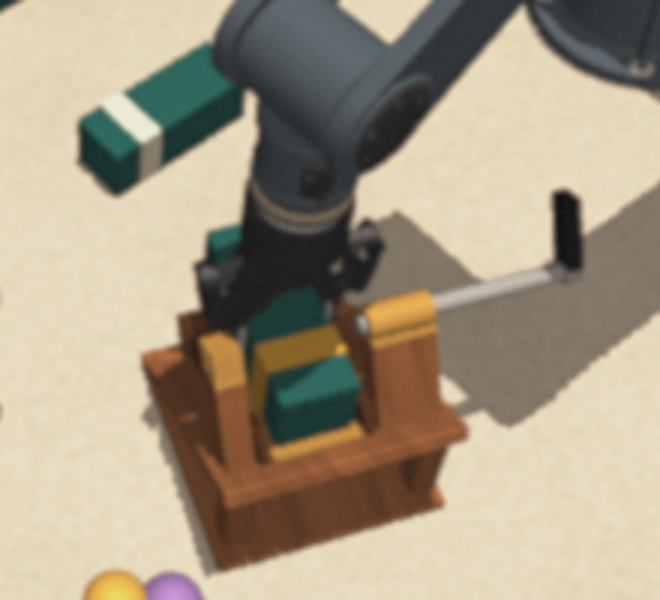

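Emit:
drive_tool(
  deltas=[-0.1,0,0.3,0,-0.2,0,0.7,0,-0.3,0,1.1,0,-0.4,0,1.5,0,-0.5,0,1.9,0,-0.5,0,2.2,0,-0.5,0,2.2,0],
)

```text
t: 13.4
tcp_pos: [0.6095, 0.1417, 0.1113]
tool_rot: [0.811, 0.586, -0.001, 0.006]
force: [-3.5, -7.8, 2.7]
finger_gap: 0.698
```

```bash
python3 go.py .6102 .1459 .0947 71.8
python3 - <<'E'
from h import *
s2=snap('scene','sc6')
a=cv2.cvtColor(s2['frame'],cv2.COLOR_RGB2BGR)[150:350,230:450];cv2.imwrite('pics/c8.png',cv2.resize(a,(660,600)))
E
```

```text
delta cm [ 0.44 -0.08  1.66] turn -0.1 | yaw 71.7 tcp [0.6095 0.1417 0.1113] z [ 0.006 -0.01  -1.   ] t 13.4 F [-3.52 -7.82  2.71] gap 0.698
```

View pics/c8.png

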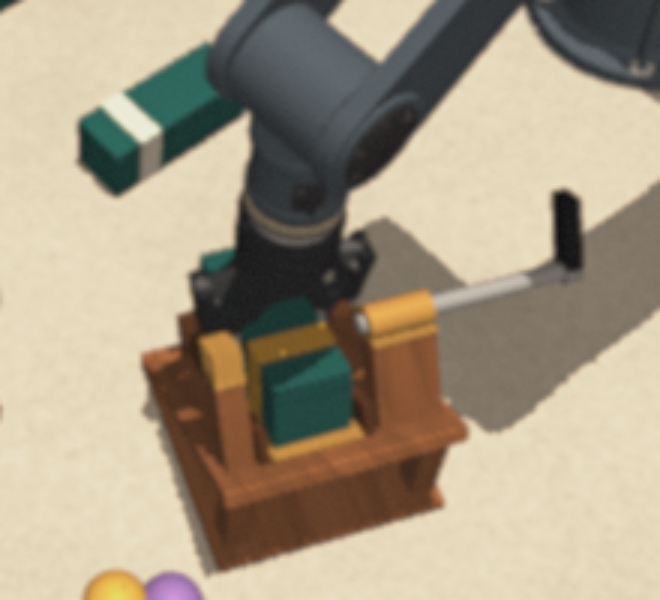

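Emit:
drive_tool(
  deltas=[0,0,0.3,0,0.1,0,0.6,0,0.1,0,0.9,0,0.2,-0.1,1.1,0,0.3,-0.1,1.3,0,0.3,-0.1,1.3,0],
)

```text
t: 14.05
tcp_pos: [0.6096, 0.1424, 0.098]
tool_rot: [0.81, 0.586, -0.002, 0.007]
force: [-2.0, -8.8, 3.2]
finger_gap: 0.697
```

```bash
cat > chk.py <<'E'
import sys; from h import *; from bed import frame
f=sys.argv[1]; C=np.array([.6155,.162,.0846]); Rb=frame(0,np.radians(71.8))
for n in('scene','top'):
    s=snap(n,f+n[0]);P=pts(s);L=(P-C)@Rb*1000
    H,S,V=cv2.split(cv2.cvtColor(s['frame'],cv2.COLOR_RGB2HSV))
    m=(H>70)&(H<100)&(S>80)&(abs(L[...,0])<110)&(abs(L[...,1])<45)&(L[...,2]>15)&(L[...,2]<110)
    q=L[m]; t=q[q[:,2]>35]
    if len(t)>30:
        A=np.c_[t[:,:2],np.ones(len(t))]; c=np.linalg.lstsq(A[abs(t[:,2]-np.median(t[:,2]))<12],t[abs(t[:,2]-np.median(t[:,2]))<12,2],rcond=None)[0]
        print(n,len(t),'x',np.percentile(q[:,0],[1,99]).round(1),'y',np.percentile(t[:,1],[1,50,99]).round(1),'z',np.median(t[:,2]).round(1),'slopes',c.round(3))
    a=cv2.cvtColor(s['frame'],cv2.COLOR_RGB2BGR); a=a[150:350,230:450] if n=='scene' else a[110:270,70:246]
    cv2.imwrite('pics/'+f+n[0]+'c.png',cv2.resize(a,(660,600)))
E
python3 chk.py k1;python3 go.py .6102 .1459 .0947 71.8
```

```text
scene 480 x [-67.5  80.8] y [-30.4  -1.9  27.3] z 52.9 slopes [-1.0600e-01  1.3000e-02  5.8085e+01]
top 574 x [-79.    2.1] y [-28.1   1.1  29.7] z 62.0 slopes [-6.3000e-02 -5.0000e-03  5.9453e+01]
delta cm [ 0.35 -0.05  0.34] turn -0.1 | yaw 71.7 tcp [0.6095 0.1425 0.0981] z [ 0.005 -0.014 -1.   ] t 14.15 F [-1.16 -7.91  1.93] gap 0.694
```

View pics/k1sc.png

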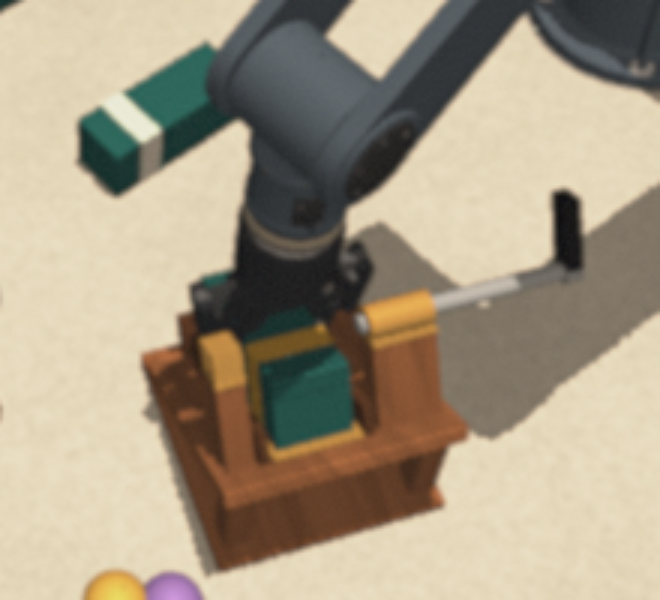

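View pics/k1tc.png

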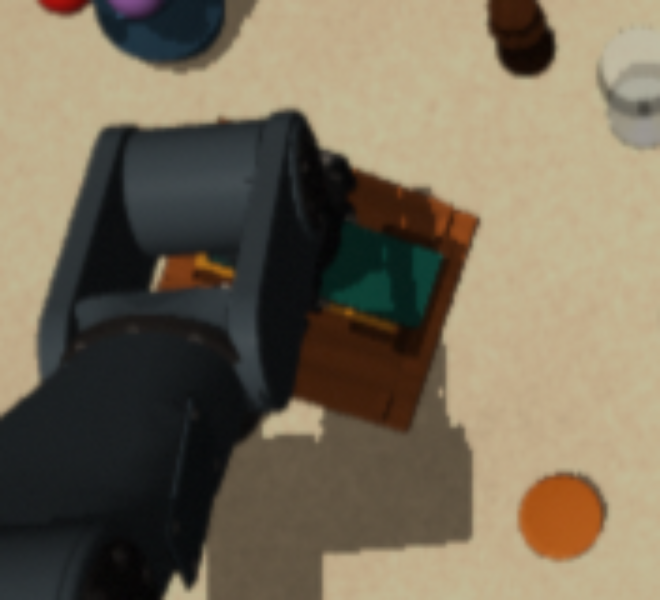

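Emit:
drive_tool(
  deltas=[0.1,0,0.2,0,0.2,0,0.4,0,0.2,0,0.6,0,0.2,0,0.6,0],
)

```text
t: 14.55
tcp_pos: [0.61, 0.1426, 0.0925]
tool_rot: [0.81, 0.586, -0.003, 0.008]
force: [-3.7, -7.2, 4.2]
finger_gap: 0.697
```

```bash
python3 chk.py k2;python3 go.py .6102 .1459 .0947 71.8
```

```text
scene 425 x [-7.2 78.2] y [-30.9  -0.6  26.7] z 51.8 slopes [-5.3000e-02  1.1000e-02  5.3212e+01]
top 568 x [-83.1  -1.9] y [-28.9   0.1  28.6] z 54.1 slopes [-8.0000e-03 -2.0000e-03  5.3721e+01]
delta cm [ 0.32 -0.08 -0.23] turn -0.0 | yaw 71.8 tcp [0.61   0.1426 0.0925] z [ 0.004 -0.017 -1.   ] t 14.65 F [-2.99 -7.64  5.36] gap 0.696
```

Emit:
drive_tool(
  deltas=[0.2,0,0,0,0.4,0,-0.05,0,0.4,0,-0.05,0],
)

```text
t: 14.95
tcp_pos: [0.6106, 0.1436, 0.0931]
tool_rot: [0.81, 0.587, -0.006, 0.009]
force: [-3.7, -10.4, 5.9]
finger_gap: 0.699
```

```bash
python3 chk.py k3;python3 go.py .6102 .1459 .0947 71.8
```

```text
scene 431 x [-71.1  79.6] y [-30.9  -2.2  26.8] z 51.6 slopes [-5.1000e-02  1.2000e-02  5.2969e+01]
top 570 x [-81.5   7.6] y [-29.    0.4  28.6] z 54.1 slopes [-0.0000e+00  4.0000e-03  5.3943e+01]
delta cm [ 0.21 -0.11 -0.17] turn 0.1 | yaw 71.9 tcp [0.6106 0.1436 0.0931] z [ 0.002 -0.021 -1.   ] t 15.05 F [ -3.96 -10.     5.  ] gap 0.695
```

Emit:
drive_tool(
  deltas=[0,0,0,0,0,0,0,0,0,0,0,0,0,0,0,0],
  hand=7.6,
)

```text
t: 15.45
tcp_pos: [0.6108, 0.1441, 0.0929]
tool_rot: [0.809, 0.587, -0.005, 0.009]
force: [0.5, 0.6, -0.1]
finger_gap: 0.888
```

```bash
python3 chk.py k4;python3 go.py .6102 .1459 .0947 71.8
```

```text
scene 406 x [-75.   75.4] y [-31.1  -2.8  26.9] z 51.6 slopes [-4.3000e-02  1.4000e-02  5.2842e+01]
top 610 x [-85.8   0.8] y [-29.4   0.3  28.4] z 54.3 slopes [-4.0000e-03 -3.0000e-03  5.4046e+01]
delta cm [ 0.17 -0.1  -0.18] turn 0.1 | yaw 71.9 tcp [0.6107 0.144  0.0929] z [ 0.002 -0.021 -1.   ] t 15.55 F [-0.04  0.54 -0.19] gap 0.892
```

View pics/k4tc.png

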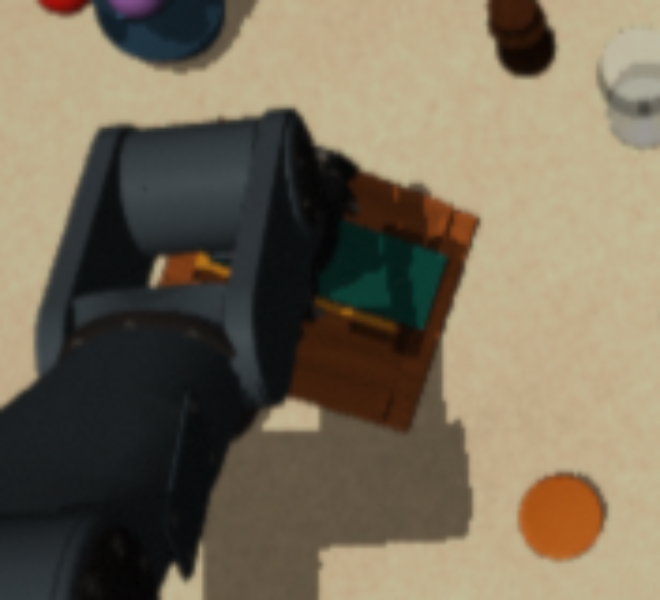

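Emit:
drive_tool(
  deltas=[0,0,-0.5,0,0,0,-1.5,0,0,0,-3,0,0,0,-5,0,0,0,-7.5,0,0,0,-10,0,0,0,-13,0,0,0,-16,0,0,0,-18,0,0,0,-19,0,0,0,-19,0],
)

```text
t: 16.65
tcp_pos: [0.6111, 0.1481, 0.2856]
tool_rot: [0.809, 0.587, -0.003, 0.01]
force: [0.5, 0.3, -0.0]
finger_gap: 0.891
```

```bash
python3 chk.py k5;python3 - <<'E'
from bed import *
C=np.array([.6155,.162,.0846]);R=frame(0,np.radians(71.8))
for y in (.211,.211+.05,.211-.12): print(y,(C+R@[.066,y,.113]).round(4))
E
python3 go.py .40 .30 .27 71.8
```

```text
scene 838 x [-77.1  74.9] y [-32.   -5.2  25.5] z 52.9 slopes [-2.4000e-02  2.0000e-02  5.2292e+01]
top 897 x [-85.3  67.1] y [-28.8  -0.1  28.5] z 54.0 slopes [ 2.0000e-03 -1.0000e-03  5.4124e+01]
0.211 [0.4162 0.2315 0.2154]
0.261 [0.3687 0.2471 0.2154]
0.091 [0.5302 0.194  0.2154]
delta cm [  7.97 -24.66   0.9 ] turn 0.1 | yaw 71.9 tcp [0.6096 0.1479 0.2824] z [ 0.001 -0.021 -1.   ] t 16.75 F [-0.22 -0.21  0.06] gap 0.892
```

View pics/k5sc.png

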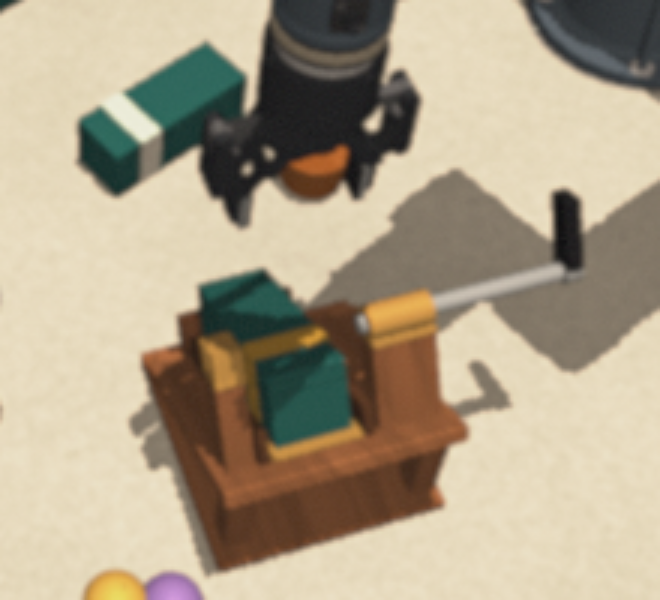

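```bash
python3 go.py .415 .228 .28 71.8
```

```text
delta cm [  1.57 -20.99   0.05] turn 0.1 | yaw 71.9 tcp [0.6096 0.1479 0.2824] z [ 0.001 -0.021 -1.   ] t 16.75 F [-0.22 -0.21  0.06] gap 0.892
```

Emit:
drive_tool(
  deltas=[0.1,-1.5,0,0,0.3,-4,0,0,0.5,-7,0,0,0.8,-10.5,0,0,1,-14,0,0,1.3,-17,0,0,1.5,-19.5,0,0,1.6,-21,0,0,1.6,-21,0,0,1.6,-21,0,0],
  hand=5,
)

```text
t: 17.75
tcp_pos: [0.4158, 0.2283, 0.2803]
tool_rot: [0.809, 0.587, -0.006, 0.009]
force: [0.9, -0.0, -0.6]
finger_gap: 0.586
```

```bash
python3 go.py .415 .228 .203 71.8;python3 chk.py k6
```

```text
delta cm [ 0.1  -0.13  7.73] turn 0.1 | yaw 71.9 tcp [0.4158 0.2283 0.2803] z [ 0.002 -0.021 -1.   ] t 17.75 F [ 0.87 -0.04 -0.59] gap 0.586
scene 827 x [-77.3  75. ] y [-32.   -5.3  24.2] z 52.8 slopes [-2.3000e-02  2.2000e-02  5.2207e+01]
top 961 x [-85.5  72.6] y [-28.9  -0.1  28.4] z 54.3 slopes [-1.0000e-03 -2.0000e-03  5.4321e+01]
```

View pics/k6sc.png

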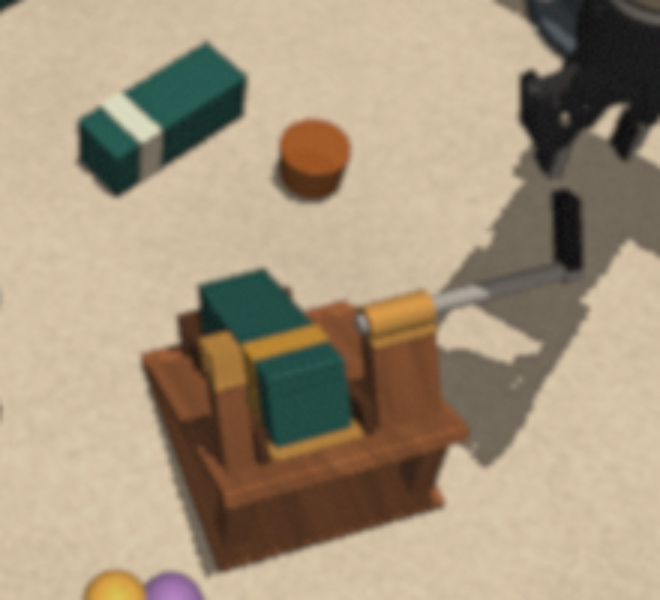

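Emit:
drive_tool(
  deltas=[0.1,-0.1,1.5,0,0.1,-0.1,3.5,0,0.1,-0.1,5.5,0,0.1,-0.1,7,0,0.1,-0.1,7.7,0,0.1,-0.1,7.7,0],
)

```text
t: 18.45
tcp_pos: [0.4163, 0.2272, 0.2025]
tool_rot: [0.81, 0.586, -0.006, 0.009]
force: [0.3, -0.0, -0.1]
finger_gap: 0.586
```

Emit:
drive_tool(
  deltas=[0,0,0,0,0,0,0,0,0,0,0,0,0,0,0,0,0,0,0,0,0,0,0,0],
  hand=0.5,
  squeeze=20,
)

```text
t: 19.05
tcp_pos: [0.4163, 0.2274, 0.2032]
tool_rot: [0.81, 0.586, -0.006, 0.009]
force: [-0.8, 0.4, 5.2]
finger_gap: 0.161
```

```bash
python3 go.py .415 .228 .203 71.8;python3 chk.py k7
```

```text
delta cm [ 0.01 -0.15  0.02] turn -0.0 | yaw 71.8 tcp [0.4163 0.2274 0.2032] z [ 0.001 -0.021 -1.   ] t 19.05 F [-0.79  0.43  5.19] gap 0.161
scene 828 x [-77.2  75.2] y [-32.   -5.4  24.1] z 52.8 slopes [-2.5000e-02  2.0000e-02  5.2175e+01]
top 963 x [-85.5  72.8] y [-29.1  -0.2  28.4] z 54.2 slopes [-2.0000e-03  2.0000e-03  5.4043e+01]
```

View pics/k7sc.png

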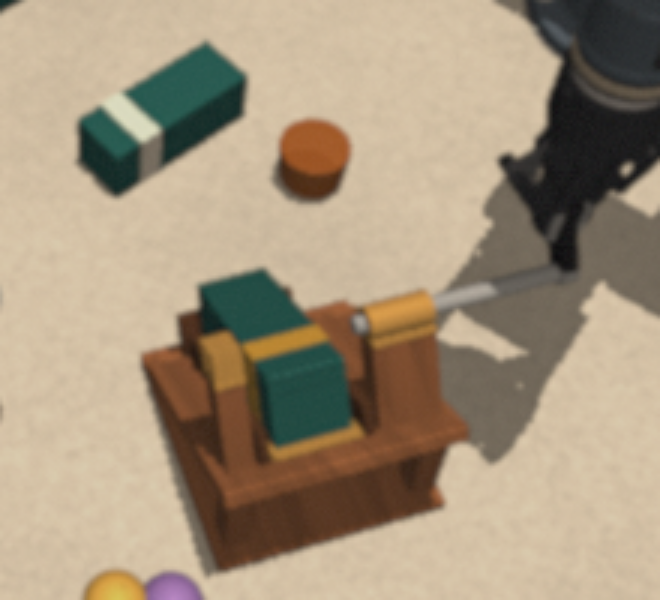

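Emit:
drive_tool(
  deltas=[0,0.5,0,0,0,1.5,0,0,0,2.5,0,0,0,3.5,0,0,0,4.5,0,0,0,5.5,0,0,0,6.5,0,0,0,7.5,0,0,0,8.5,0,0,0,9.5,0,0,0,10.5,0,0,0,10.5,0,0],
)

```text
t: 20.35
tcp_pos: [0.5121, 0.1957, 0.2032]
tool_rot: [0.81, 0.586, -0.01, 0.005]
force: [-11.3, 6.2, 2.1]
finger_gap: 0.159
```

```bash
python3 go.py .5302 .191 .203 71.8;python3 chk.py k8
```

```text
delta cm [0.13 1.87 0.01] turn -0.1 | yaw 71.7 tcp [0.5121 0.1957 0.2032] z [-0.01  -0.019 -1.   ] t 20.35 F [-11.28   6.19   2.07] gap 0.159
scene 809 x [-76.4  75.1] y [-32.   -5.6  25.5] z 52.6 slopes [-2.7000e-02  1.7000e-02  5.1944e+01]
top 824 x [-85.8  72.7] y [-29.1  -0.2  28.4] z 54.3 slopes [-6.000e-03  3.000e-03  5.407e+01]
```

View pics/k8sc.png

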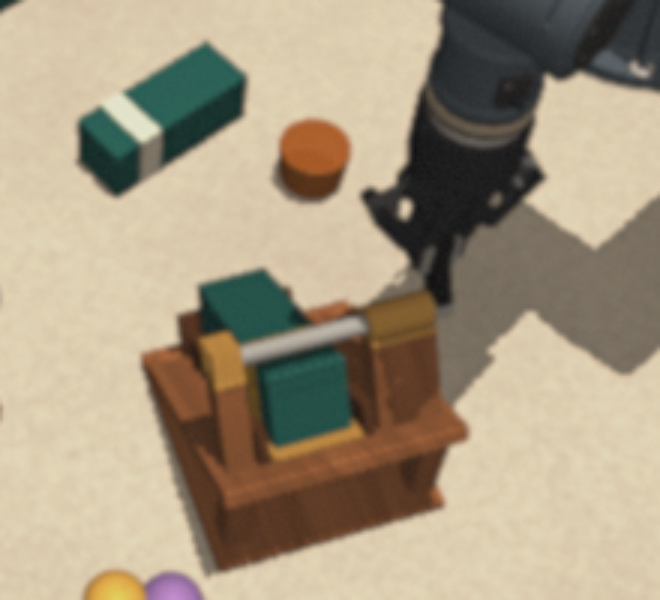

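Emit:
drive_tool(
  deltas=[0,0.4,0,0,0,0.8,0,0,0,1.0,0,0,0,1.0,0,0],
)

```text
t: 20.85
tcp_pos: [0.5118, 0.1956, 0.2031]
tool_rot: [0.81, 0.586, -0.016, -0.002]
force: [-23.9, 12.7, 12.3]
finger_gap: 0.161
```

```bash
python3 go.py .5302 .191 .203 71.8
```

```text
delta cm [ 0.14  1.89 -0.04] turn -0.0 | yaw 71.8 tcp [0.5118 0.1956 0.2031] z [-0.029 -0.015 -0.999] t 20.85 F [-23.86  12.67  12.32] gap 0.161
```

Run:
```python
from bed import *
C=np.array([.6155,.162,.0846]);R=frame(0,np.radians(71.8))
st=manip.sense();print(((st['tcp_pos']-C)@R*1000).round(1), st['ft_torque'])
s=snap('scene','z1');P=pts(s);L=(P-C)@R*1000;V=s['frame'].max(-1).astype(int);S=V-s['frame'].min(-1)
m=(V>90)&(S<50)&(abs(L[...,0]-66)<25)&(abs(L[...,1])<60)&(abs(L[...,2]-77)<15)
q=L[m];print(np.percentile(q,[0,2,50,98,100],axis=0).round(1).tolist())
print('px of mouth & barrel end', proj(s,C+np.array([[66,-48,73],[66,50,73],[66,100,73],[66,-60,79]])/1000@R.T))
a=cv2.cvtColor(s['frame'],cv2.COLOR_RGB2BGR)[220:300,280:410];cv2.imwrite('pics/z1c.png',cv2.resize(a,(780,480),interpolation=cv2.INTER_CUBIC))
s=snap('top','z1t');a=cv2.cvtColor(s['frame'],cv2.COLOR_RGB2BGR)[120:240,90:220];cv2.imwrite('pics/z1tc.png',cv2.resize(a,(650,600),interpolation=cv2.INTER_CUBIC))
```

```text
[ 56.4 109.  104.2] [ 1.5801268   2.68446179 -0.20864538]
[[54.7, -49.0, 65.0], [61.2, -43.8, 67.4], [69.6, 3.5, 76.4], [73.5, 49.5, 83.2], [78.7, 57.3, 86.5]]
px of mouth & barrel end [[309.14210811 268.55372076]
 [351.65979325 257.1967648 ]
 [372.83699372 251.54009435]
 [303.5160254  267.54196342]]
```

View pics/z1c.png

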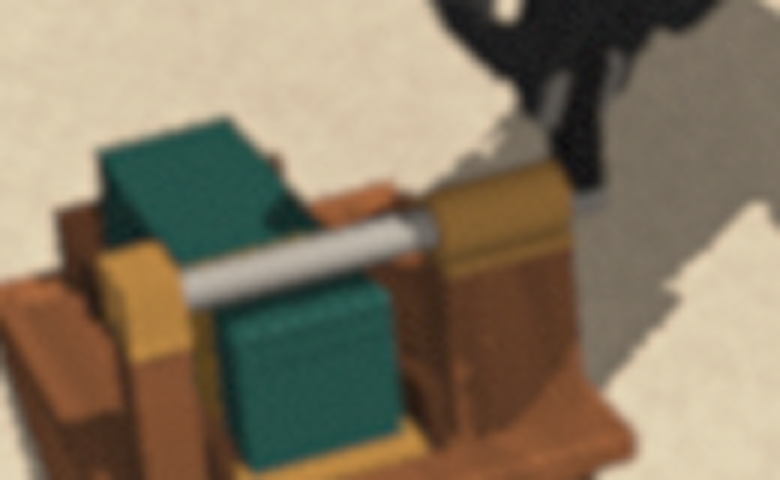

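View pics/z1tc.png

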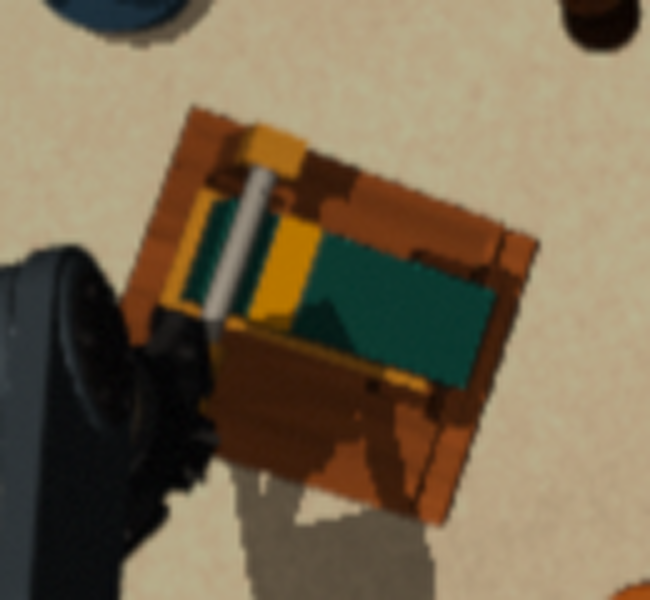

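Run:
```python
from bed import *
C=np.array([.6155,.162,.0846]);R=frame(0,np.radians(71.8))
for f in('scene0','k5s','k6s','k7s','k8s','z1','top0','k5t','k7t','z1t'):
    s=load(f);P=pts(s);L=(P-C)@R*1000;V=s['frame'].max(-1).astype(int);S=V-s['frame'].min(-1)
    m=(V>60)&(S<45)&(abs(L[...,0]-66)<14)&(abs(L[...,1]-10)<62)&(abs(L[...,2]-77)<13)
    q=L[m][:,1]
    print(f,len(q),q.min().round(1) if len(q) else '',np.percentile(q,[5,50,95]).round(1) if len(q) else '')
im=[cv2.resize(cv2.cvtColor(load(f)['frame'],cv2.COLOR_RGB2BGR)[235:285,295:385],(450,250),interpolation=cv2.INTER_CUBIC) for f in('scene0','k7s')]
cv2.imwrite('pics/cmp.png',np.vstack(im))
s=load('scene0');print([(y,((proj(s,C+R@np.array([.066,y/1000,.073]))-[295,235])*5).round().tolist()) for y in(60,50,45,40)])
```

```text
scene0 26 42.9 [43.4 45.1 49.2]
k5s 32 -49.8 [-48.8  45.5  49.6]
k6s 27 43.2 [43.7 45.5 49.3]
k7s 37 39.6 [40.  43.7 49.6]
k8s 299 -45.7 [-41.2   3.9  48.4]
z1 297 -45.5 [-40.9   3.8  49. ]
top0 5 46.1 [46.1 46.9 47.9]
k5t 1 49.5 [49.5 49.5 49.5]
k7t 12 41.9 [42.4 44.9 47.3]
z1t 161 -47.7 [-43.4  -3.8  35.3]
[(60, [305.0, 105.0]), (50, [283.0, 111.0]), (45, [273.0, 114.0]), (40, [262.0, 117.0])]
```

View pics/cmp.png

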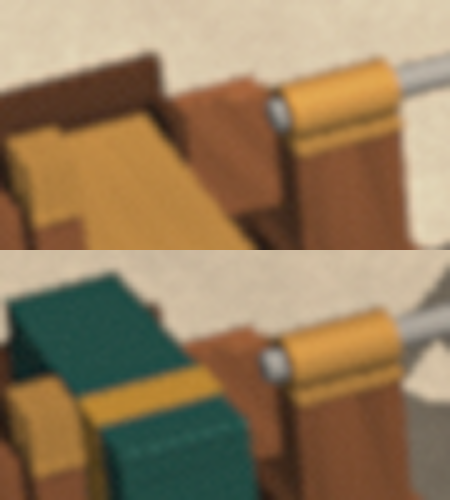

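Re-measured, the bolt's tip started at y ≈ +44 mm, so its travel was already about 16 mm. Add 4 mm from gripping and 100 mm from sliding, and it's at about 120 mm. What I hit is the end stop, so I'll relax, let go and back off.

Emit:
drive_tool(
  deltas=[0,0.1,0,0,0,0.1,0,0],
)

```text
t: 21.15
tcp_pos: [0.5116, 0.1958, 0.2033]
tool_rot: [0.81, 0.586, -0.016, -0.002]
force: [-9.0, 4.3, -0.1]
finger_gap: 0.157
```

Emit:
drive_tool(
  deltas=[0,0,0,0,0,0,0,0,0,0,0,0,0,0,0,0],
  hand=4,
)

```text
t: 21.55
tcp_pos: [0.5127, 0.1954, 0.2035]
tool_rot: [0.81, 0.586, -0.016, -0.002]
force: [-0.5, 0.7, -0.7]
finger_gap: 0.466
```

Emit:
drive_tool(
  deltas=[0,0,-1,0,0,0,-3,0,0,0,-5,0,0,0,-7,0,0,-3,-8,0,0,-7,-8,0,0,-11,-8,0,0,-14,-8,0,0,-15,-8,0,0,-15,-8,0],
)

```text
t: 22.55
tcp_pos: [0.3721, 0.2438, 0.2876]
tool_rot: [0.809, 0.587, -0.015, -0.001]
force: [1.0, -0.6, 0.8]
finger_gap: 0.472
```

```bash
python3 chk.py e1
python3 - <<'E'
from bed import *
C=np.array([.6155,.162,.0846]);R=frame(0,np.radians(71.8))
for f in('e1s','e1t'):
    s=load(f);P=pts(s);L=(P-C)@R*1000;V=s['frame'].max(-1).astype(int);S=V-s['frame'].min(-1)
    m=(V<60)&(abs(L[...,0]-66)<25)&(L[...,1]>60)&(L[...,1]<140)&(L[...,2]>92)&(L[...,2]<145)
    q=L[m]; print(f,'handle y',len(q),np.percentile(q[:,1],[3,50,97]).round(1))
print(manip.sense()['force'],manip.sense()['t'])
E
```

```text
scene 806 x [-77.1  75. ] y [-32.   -5.5  24.6] z 52.8 slopes [-2.6000e-02  2.5000e-02  5.2141e+01]
top 829 x [-86.2  72.7] y [-29.   -0.4  28.3] z 54.3 slopes [-6.0000e-03 -2.0000e-03  5.3984e+01]
e1s handle y 131 [100.6 103.4 109.5]
e1t handle y 56 [102.9 108.4 113.8]
[ 0.44349472 -0.16768867  0.66140074] 22.65
```

View pics/e1s.png

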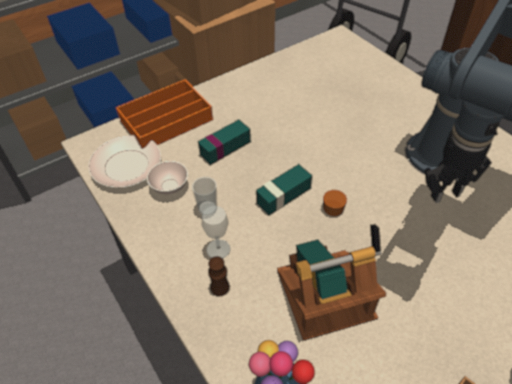

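View pics/e1t.png

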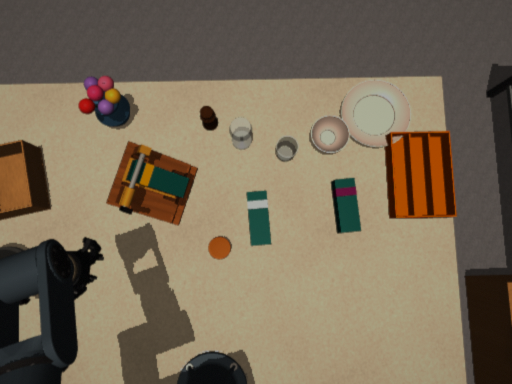

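```bash
python3 -c "
from station import manip
print(manip.sign_off())"
```

```text
the job is handed in; nothing more can be done
None
```

I handed the job in at about 22.7 s of the 72 s allowed. The gold-band box holds the present: it's on the stand's bed and the bolt is home over it.

- **Weighing:** I lifted the plum-band box (about 1 N, empty) and set it back flat. The gold-band box read about 5.5–6 N, so it has the present. I never lifted the white-band box, as gold was already clearly heavy.
- **Placing:** I lowered the gold box until its upper end touched the bed, let it pivot flat in a light grip, and then let go.
    - In the last pictures it lies flat, its top 54 mm above the bed, which means the plate is on its stop.
    - It sits within about 1 mm of the middle sideways.
    - On release it slid down the slope, so its centre is about 5–7 mm below the bed's middle, at or nearly against the foot stop.
- **Bolt:** I slid it until it hit a hard stop at about 27 N, then let go.
    - I first took that stop for an obstruction, because I had assumed the bolt started fully drawn back. The pictures showed it had started about 16 mm in.
    - With the handle's 104 mm of movement, that makes about 120 mm, fully home. The tip inside the keeper can't be seen directly.
- **Everything else:** In the final pictures the plum and white boxes lie flat, the tableware looks undisturbed, and the gripper is clear of everything.

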